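Walk the heater block square to its fence

TASK

The heavy aluminium tube block belongs squarely against the aluminium fence. Walk it round by pushing its corners with the fingertips, without squeezing, ramming or lifting it, until a long side faces the fence; it must be turned roughly square before any part of it touches the fence. Then push it home so that the long side sits flush on the fence with neither end sticking out past the fence, leave the green-capped bottle, the glass jar and the brown stopper where they are, and draw the hand clear.

Things in the scene. Friction and masses are not known exactly. Their poses are not given: they have to be found in the camera images.
- block: Aluminium dry-heater block with 15 tube wells in its top, about 0.75 to 1 kg, loose on the worktop. 86 mm along its x, 130 mm along its y (the long sides), 42 mm high. Origin at the centre of its underside, z up. It is the same either way round: either long side may go to the fence.
- fence: Fixed aluminium angle with orange ends and two small black screw heads on its foot, 220 mm long along its y, front upright 10 mm thick and 30 mm high, with a foot reaching 37 mm behind the front face. Origin on the worktop in the middle of the front face (the flat face towards the robot); its x points away from the block, into the fence.
- reagent: Small bottle with green cap, 37 mm diameter, 70 mm high, standing loose; leave alone. Origin at the centre of its underside.
- glass_jar: Small clear glass weighing jar, 34 mm diameter, 40 mm high, standing loose; leave alone. Origin at the centre of its underside.
- stopper: Red-brown rubber stopper, 26 mm diameter, 26 mm high, standing loose; leave alone. Origin at the centre of its underside.

How it is judged:
By the outcome, as a careful person would: the job done as asked, in the order asked, and still so for the second after the job is handed in, with the robot touching nothing.
It also fails if it takes over 64 s, if anything falls off the work surface, if the arm or the gripper's body presses on something with over 40 N, if the wrist force passes 120 N, or if a joint passes its speed limit or range.

ROBOT

A 7-joint arm with a two-finger parallel gripper is mounted at the origin on a cart in front of the work surface, level with it; the furniture and walls round the work are solid. World frame = base frame: x ahead of the robot, y to its left, z up, the work surface at z = 0. Lengths are in mm, angles in rad, forces in N, time in s.
With the tool pointing down it reaches from about 400 to 850 mm from the base axis. Payload 10.4 kg.
Tool frame: the origin (TCP) lies at the very end of the fingers, on their centre line; the grasp point (between the pads) lies 19 mm behind it; z points along the fingers, y is the direction in which the jaws open and shut (so a half turn about z gives the same grasp; the last joint's range is limited). The gripper opens to 85 mm and grips with 20 to 120 N. Pads are 22 mm wide; open, the fingers measure 114 mm over their backs; the gripper's body (76 mm by 85 mm) begins 54 mm behind the grasp point. The pads swing forward as they close: fully open they stand 13 mm farther back than shut.
Start: joints at [1.119, 0.332, -0.065, 1.46, 0.022, 1.35, -0.088], TCP at [259.885, -568.428, 231.338] pointing down, gripper open.
Joint ranges: [-2.6, 2.6], [-0.5, 2.12], [-1.47, 1.34], [0.16, 2.42], [-1.27, 4.41], [0.06, 2.06], [-2.6, 2.6]. Speed limits (rad/s): [2.22, 2.22, 2.79, 2.79, 3.14, 3.14, 3.14].

INTERFACE

Orientations are given as a rotation vector (axis times angle).
In Python, from workcell import robot, snapshot gives the robot as it stands.
- The arm moves only by the tool move_arm, never from a script. Its arguments are lists of equal length, an entry for each row: "translation": the shift along the tool's x, y, z in units of 0.02 m (1.0 is 0.02 m), a list of three; "roll": the turn about the tool's z in units of 0.12 rad (1.0 is 0.12 rad); "grip": the finger opening in mm, from 0 to 85.4. A call has 1 to 10 rows; each row shifts and turns the commanded pose from where the row before left it, along the tool's axes as they then stand; what a row does not reach is not made up. A row lasts 1/8 s, in which the tool goes at most 62.5 mm and 10.7 degrees, less where a joint would pass 70% of its speed; a pose out of reach is approached as far as the arm can. A call with a number of a shift or a turn outside -1 to 1 is refused whole. A call with a gripper value outside its range is refused whole. The fingers move at their own pace and stop on an object; "grip_force" is the grip in N (left out, the last holds). Time passes only in rows, so rows that do not move let the fingers close. It gives the time, the measured TCP pose, the force and the opening at its end, in the units of the state.
- robot.read_state(): the state, without advancing time (a new reading comes with each control period).
- snapshot(name): name is "side" or "top" or "wrist"; returns a dict with "image" (400x640x3 uint8, blue, green, red), "fx", "fy", "cx", "cy" (pixels), "dist" ([k1, k2, p1, p2, k3] as OpenCV has them; the pictures are not rectified), "eye" and "orientation" of the camera in the world. Camera axes: x right, y down, z forward; pixel columns grow to the right and rows downward; lengths in mm; the calibration is good to about 2 mm. A picture is of the moment at which its call begins. There is no depth.
- robot.sign_off(): hands the job in, once; it reports no verdict.
The state is a dict: "time": time; "joint_positions": joint angles; "qd": joint speeds; "joint_efforts": joint torques, N m; "ee_pos": TCP position; "orientation": TCP orientation; "contact_force": force on the tool from outside, world axes, zero at the start; "ft_torque": the same for the moment, N m; "gripper_width": finger opening in mm.
Only numpy, scipy, OpenCV 4.12 (cv2) and the standard library are available. Lean on these libraries where they do the work, as an engineer would, in place of code of your own. Each camera call takes 0.05 s, during which the arm holds its last target. There are 200 camera calls.

## Working session

There is one attempt and no reset: what is moved stays moved. The work goes in short steps, Python scripts to look and compute and a tool call to move; the robot and the scene stay as the last step left them, time stands still between calls to the robot, and variables do not carry over. Pictures are saved under pics/ and viewed, on a budget of 10 in all, crops included, one or two more only if the job needs it, and the job is handed in when it is done.

Besides the shell and the picture viewer there is one more tool, called after "Call:" as name(argument=value, ...) on one line, values as JSON. move_arm: Moves the arm, as the interface text tells. Shifts and turns lie within -1 to 1; 1 stands for 0.02 m of shift or 0.12 rad of turn. Its arguments: {"type":"object","properties":{"translation":{"type":"array"},"roll":{"type":"array"},"grip":{"type":"array"},"grip_force":{"type":"number"}},"required":["translation","roll","grip"]}

```bash
mkdir -p pics; ls; cat > h.py <<'E'
import numpy as np, cv2
from scipy.spatial.transform import Rotation as R
from workcell import robot, snapshot
def K(s): return np.array([[s['fx'],0,s['cx']],[0,s['fy'],s['cy']],[0,0,1.]])
def Rm(s):
    return R.from_rotvec(s['orientation']).as_matrix()
def cast(s,px,z):
    u=cv2.undistortPoints(np.float64(px).reshape(-1,1,2),K(s),np.float64(s['dist'])).reshape(-1,2)
    d=np.c_[u,np.ones(len(u))]@Rm(s).T; e=np.array(s['eye'])
    return e+d*((z-e[2])/d[:,2])[:,None]
def proj(s,P):
    Rw=Rm(s); r=cv2.Rodrigues(Rw.T)[0]; t=-Rw.T@np.array(s['eye'])
    return cv2.projectPoints(np.float64(P).reshape(-1,1,3),r,t,K(s),np.float64(s['dist']))[0].reshape(-1,2)
E
python3 - <<'E'
from h import *
import pickle
d={}
for n in('top','side'):
    s=snapshot(n);d[n]=s;cv2.imwrite(f'pics/{n}0.png',s['image']);print(n,s['eye'],s['orientation'],s['fx'])
pickle.dump(d,open('s0.pkl','wb'))
print(robot.read_state())
E
```

```text
pics
top [546.98464742 -16.11687228 910.3567719 ] [-2.14244016  2.19715175 -0.10764991] 426.16430089319965
side [483.05372054 792.12574362 524.11639678] [-0.23484029  2.66049437 -1.4932551 ] 407.84955678790664
{'time': 0.1, 'joint_positions': array([ 1.11942829,  0.33279064, -0.06471667,  1.46082102,  0.02157987,
        1.34990624, -0.08849077]), 'qd': array([ 0.00101769, -0.0018869 ,  0.0005874 , -0.00177395,  0.00080918,
        0.00026993,  0.00255848]), 'joint_efforts': array([ 1.29982363e-03, -6.26746917e+01,  4.89589409e-02, -3.92431283e+01,
        1.61667162e-02,  6.95556824e-03,  1.56397238e-05]), 'ee_pos': array([ 259.72312224, -568.12471847,  230.62413201]), 'orientation': array([-3.06849250e+00, -6.68165401e-01,  4.57003483e-04]), 'contact_force': array([1.37994761, 0.24111518, 0.27999249]), 'ft_torque': array([-0.03040382, -0.0215639 ,  0.01468859]), 'gripper_width': 85.44563457795103}
```

View pics/top0.png

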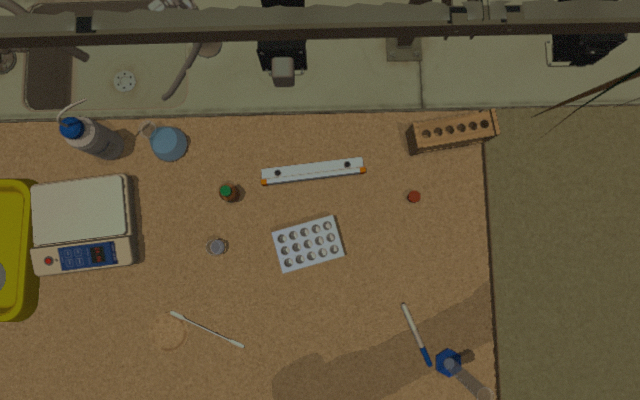

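View pics/side0.png

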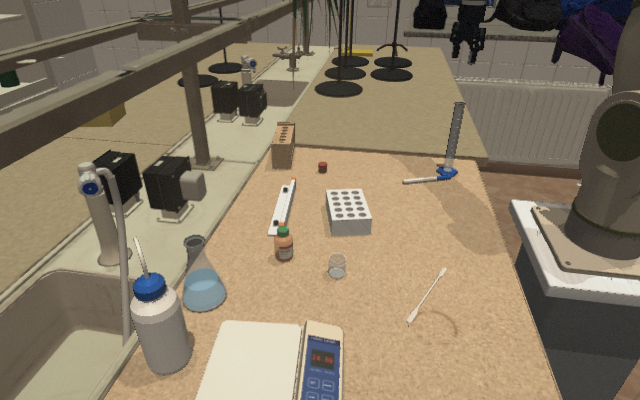

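The top view shows the block at about (308,244), the fence at (262–366,172) with its front edge on the lower side, the bottle at (229,193), the jar at (217,247) and the stopper at (414,197). The side view agrees with this, and the way between block and fence is clear.

```bash
cat >> h.py <<'E'
def block(s,ctr,z=42,dbg=None):
    im=s['image'];g=im.max(2).astype(int);sat=g-im.min(2)
    m=((g>115)&(sat<28)).astype(np.uint8)*255
    m=cv2.morphologyEx(m,cv2.MORPH_CLOSE,np.ones((9,9)))
    cs=[c for c in cv2.findContours(m,cv2.RETR_EXTERNAL,cv2.CHAIN_APPROX_NONE)[0] if cv2.pointPolygonTest(c,ctr,False)>=0]
    c=max(cs,key=cv2.contourArea); W=cast(s,c.reshape(-1,2),z)[:,:2].astype(np.float32)
    r=cv2.minAreaRect(W); b=cv2.boxPoints(r)
    e=b[1]-b[0];f=b[2]-b[1]; L=e if np.hypot(*e)>np.hypot(*f) else f
    a=np.degrees(np.arctan2(L[1],L[0]))-90; a=(a+90)%180-90
    return np.array(r[0]),a,r[1],b,c
E
python3 - <<'E'
from h import *
import pickle
d=pickle.load(open('s0.pkl','rb'));s=d['top'];im=s['image']
c,a,sz,b,ct=block(s,(308,244));print('block',c,a,sz);print(b)
hsv=cv2.cvtColor(im,cv2.COLOR_BGR2HSV)
x0,y0,x1,y1=200,145,430,285
v=cv2.resize(im[y0:y1,x0:x1],None,fx=3.4,fy=3.4,interpolation=cv2.INTER_CUBIC)
def dr(P,z,col):
    p=proj(s,[[*q,z] for q in P]);cv2.polylines(v,[np.int32((p-[x0,y0]+.5)*3.4)],True,col,1)
dr(b,42,(0,0,255))
m=cv2.inRange(hsv,(5,190,150),(20,255,255))
cs=cv2.findContours(m,cv2.RETR_EXTERNAL,cv2.CHAIN_APPROX_SIMPLE)[0]
for q in cs:
    if cv2.contourArea(q)>2: print('or',cv2.boundingRect(q),cv2.contourArea(q))
for n,p,z in(('bottle',(226,190),70),('jar',(217,246),40),('stop',(414,196),26)): print(n,cast(s,[p],z))
# white fence
g=im.max(2).astype(int);mm=((g>115)&(g-im.min(2)<28)).astype(np.uint8)
mm=cv2.morphologyEx(mm,cv2.MORPH_CLOSE,np.ones((5,5)))
for q in cv2.findContours(mm,cv2.RETR_EXTERNAL,cv2.CHAIN_APPROX_NONE)[0]:
    if cv2.pointPolygonTest(q,(313,172),False)>=0:
        for z in(3,30):
            r=cv2.minAreaRect(cast(s,q.reshape(-1,2),z)[:,:2].astype(np.float32));print('fence',z,r);print(cv2.boxPoints(r))
cv2.imwrite('pics/crop0.png',v)
E
```

```text
block [547.0100708    5.99725342] 14.612122 (87.61075592041016, 130.7489776611328)
[[488.12924   58.20629 ]
 [521.11383  -68.31371 ]
 [605.89087  -46.211784]
 [572.9063    80.30822 ]]
bottle [[657.17491903 164.31503052  70.        ]]
jar [[546.793786   189.55776959  40.        ]]
stop [[ 640.35850256 -218.8848691    26.        ]]
fence 3 ((705.4140625, -7.33697509765625), (32.469512939453125, 220.09632873535156), 5.64616060256958)
[[ 678.431     100.58004 ]
 [ 700.0851   -118.448494]
 [ 732.3971   -115.25399 ]
 [ 710.74304   103.77454 ]]
fence 30 ((700.6996459960938, -7.598274230957031), (31.503328323364258, 213.54693603515625), 5.646152973175049)
[[ 674.51953   97.10746]
 [ 695.5293  -115.40345]
 [ 726.87976 -112.30401]
 [ 705.87     100.2069 ]]
```

View pics/crop0.png

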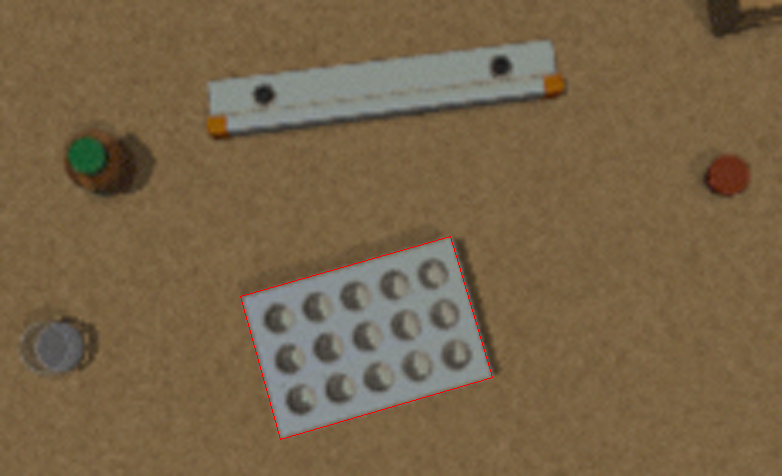

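The red box fits the block outline: centre (547,6), long axis turned 14.6°, size 87.6×130.7. The fence front edge runs from crop (207,137) to (565,95). I'll fit that edge to get its angle and centre.

```bash
cat > f.py <<'E'
from h import *
import pickle
s=pickle.load(open('s0.pkl','rb'))['top'];im=s['image'];g=cv2.cvtColor(im,cv2.COLOR_BGR2GRAY).astype(float)
P=[]
for u in range(272,356,2):
    c=int(round(184.8-(u-260)*12.4/105.3)); col=g[c-8:c+5,u]; d=np.diff(col); k=int(d.argmin())
    y0,y1,y2=-d[max(k-1,0):k+2] if 0<k<len(d)-1 else (0,1,0)
    P.append((u,c-8+k+.5+.5*(y0-y2)/(y0-2*y1+y2)))
W=cast(s,P,30)[:,:2]
v=cv2.fitLine(W.astype(np.float32),cv2.DIST_HUBER,0,.01,.01).ravel()
if v[1]<0: v[:2]*=-1
print('front line',v,'angle',np.degrees(np.arctan2(v[1],v[0]))-90)
n=np.array([v[1],-v[0]]);print('resid',np.abs((W-v[2:])@n).max(),'normal',n,'offset',v[2:]@n)
hsv=cv2.cvtColor(im,cv2.COLOR_BGR2HSV);m=cv2.inRange(hsv,(8,170,110),(22,255,255));m[:150]=0;m[200:]=0
for q in cv2.findContours(m,cv2.RETR_EXTERNAL,cv2.CHAIN_APPROX_SIMPLE)[0]:
    r=cv2.boundingRect(q)
    if cv2.contourArea(q)>4: print(r,cast(s,[(r[0],r[1]+r[3]/2),(r[0]+r[2]-1,r[1]+r[3]/2)],30))
E
python3 f.py
```

```text
front line [-9.8362476e-02  9.9515063e-01  6.8456085e+02 -1.1101602e+01] angle 5.644882
resid 0.672391561404393 normal [0.9951506  0.09836248] offset 680.1492
(261, 179, 5, 5) [[678.43024006  99.71271202  30.        ]
 [678.21661091  91.36253679  30.        ]]
(360, 167, 6, 5) [[ 698.50844895 -107.64786341   30.        ]
 [ 698.24502122 -118.10428333   30.        ]]
```

Call:
move_arm(translation=[[0,0,0],[0,0,0],[0,0,0]], roll=[0.93,0.93,0.92], grip=[0,0,0])

```text
time: 0.48
ee_pos: [259.7, -568.2, 230.8]
orientation: [-3.138, -0.144, 0.001]
contact_force: [-0.0, 0.6, 0.7]
gripper_width: 32.7
```

```bash
python3 - <<'E'
from h import *
import pickle
d=pickle.load(open('s0.pkl','rb'));t=d['top'];s=d['side']
print('base',cast(t,[(446,362)],10),cast(s,[(446,174)],10))
for z in(100,150,200,250,300): print(z,cast(t,[(488,397)],z)[0,:2],cast(s,[(459,103)],z)[0,:2])
st=robot.read_state();print(st['joint_positions'],st['ee_pos'])
E
```

```text
base [[ 297.94265708 -272.41885861   10.        ]] [[ 301.07044165 -247.30156984   10.        ]]
100 [ 258.11013733 -320.9221083 ] [ 239.81189005 -605.5739712 ]
150 [ 275.93404651 -302.11525392] [ 268.48819594 -440.79612655]
200 [ 293.75795569 -283.30839955] [ 297.16450182 -276.0182819 ]
250 [ 311.58186487 -264.50154517] [ 325.8408077  -111.24043726]
300 [ 329.40577405 -245.6946908 ] [354.51711359  53.53740739]
[ 1.08434073  0.33102468 -0.01973945  1.46279723  0.00655824  1.3487044
 -0.41505871] [ 259.74175113 -568.21847981  230.82515665]
```

Call:
move_arm(translation=[[0.9,-0.4,0],[0.9,-0.4,0],[0.9,-0.4,0],[0.9,-0.4,0],[0.9,-0.4,0],[0.9,-0.4,0],[0.9,-0.4,0],[0.9,-0.4,0],[0.9,-0.4,0],[0.9,-0.4,0]], roll=[0,0,0,0,0,0,0,0,0,0], grip=[0,0,0,0,0,0,0,0,0,0])

```text
time: 1.72
ee_pos: [432.6, -471.0, 231.3]
orientation: [3.138, 0.15, 0.0]
contact_force: [-0.0, 0.4, -0.1]
gripper_width: -0.3
```

Call:
move_arm(translation=[[0.7,-1,0],[0.7,-1,0],[0.7,-1,0],[0.7,-1,0],[0.7,-1,0],[0.7,-1,0],[0.7,-1,0],[0.7,-1,0],[0.7,-1,0],[0.7,-1,0]], roll=[0,0,0,0,0,0,0,0,0,0], grip=[0,0,0,0,0,0,0,0,0,0])

```text
time: 2.98
ee_pos: [552.6, -258.1, 231.4]
orientation: [3.138, 0.149, 0.0]
contact_force: [0.8, 0.8, 0.4]
gripper_width: 0.0
```

Call:
move_arm(translation=[[0,-1,0],[0,-1,0],[0,-1,0],[0,-1,0],[0,-1,0],[0,-1,0],[0,-1,0],[0,-1,0],[0,-1,0],[0,-1,0]], roll=[0,0,0,0,0,0,0,0,0,0], grip=[0,0,0,0,0,0,0,0,0,0])

```text
time: 4.22
ee_pos: [532.7, -58.8, 231.3]
orientation: [3.138, 0.15, 0.0]
contact_force: [1.5, 0.3, 0.0]
gripper_width: -0.1
```

Call:
move_arm(translation=[[0.18,-0.9,0],[0.18,-0.9,0],[0.18,-0.9,0],[0.18,-0.9,0],[0.18,-0.9,0],[0.18,-0.9,0],[0.18,-0.9,0],[0.18,-0.9,0],[0.18,-0.9,0],[0.18,-0.9,0]], roll=[0,0,0,0,0,0,0,0,0,0], grip=[0,0,0,0,0,0,0,0,0,0])

```text
time: 5.48
ee_pos: [551.7, 123.6, 231.3]
orientation: [3.138, 0.149, 0.0]
contact_force: [-0.4, 0.4, 0.3]
gripper_width: -0.2
```

```bash
python3 - <<'E'
from h import *
s=snapshot('wrist');cv2.imwrite('pics/w1.png',s['image'])
print(robot.read_state()['ee_pos'],proj(s,[[552,123,0],[573,80.3,42],[657,164,0],[545,187,0]]))
E
```

```text
[551.33126087 126.58379358 231.30581599] [[318.28687594 165.37848382]
 [363.45250138 157.21195229]
 [288.15705164  61.04293927]
 [260.76900243 166.14707156]]
```

View pics/w1.png

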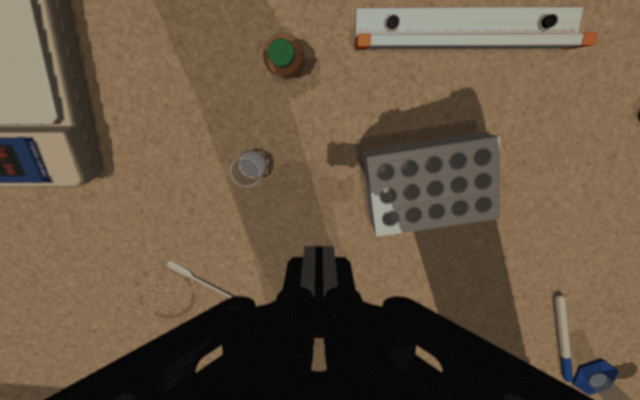

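The wrist view shows the block's near corner at (366,155), where it was predicted at (363,157). The jar at (250,165) and the bottle at (283,55) are well clear of the spot where the fingers come down, so I'll lower the hand there.

Call:
move_arm(translation=[[0,0,1],[0,0,1],[0,0,1],[0,0,1],[0,0,1],[0,0,1],[0,0,1],[0,0,1],[0,0,1],[0,0,0.9]], roll=[0,0,0,0,0,0,0,0,0,0], grip=[0,0,0,0,0,0,0,0,0,0])

```text
time: 6.78
ee_pos: [551.5, 122.4, 32.0]
orientation: [3.138, 0.149, -0.0]
contact_force: [-1.1, 0.2, 0.6]
gripper_width: 0.1
```

Call:
move_arm(translation=[[0,0,0.6],[0,0,0.5],[0,0.3,0],[0,0.3,0],[0,0.3,0],[0,0.3,0],[0,0,0]], roll=[0,0,0,0,0,0,0], grip=[0,0,0,0,0,0,0])

```text
time: 7.65
ee_pos: [554.0, 97.7, 11.5]
orientation: [3.138, 0.148, 0.0]
contact_force: [-0.1, 0.1, 0.1]
gripper_width: 0.1
```

Call:
move_arm(translation=[[0,0.15,0],[0,0.15,0],[0,0.15,0],[0,0.15,0],[0,0.15,0],[0,0.15,0],[0,0,0]], roll=[0,0,0,0,0,0,0], grip=[0,0,0,0,0,0,0])

```text
time: 8.52
ee_pos: [555.6, 80.4, 11.3]
orientation: [3.138, 0.149, 0.0]
contact_force: [1.3, 1.8, -1.1]
gripper_width: 0.0
```

```bash
cat > w.py <<'E'
from h import *
import sys
def bl(n):
    # block by ray-cast of the well hole pattern from the side camera is overkill: use given view, print
    s=snapshot(n);cv2.imwrite(f'pics/{n}_{sys.argv[1]}.png',s['image']);return s
s=bl('top')
try:
    c,a,sz,b,ct=block(s,tuple(map(float,sys.argv[2:4])));print(c,a,sz)
except Exception as e: print(e)
st=robot.read_state();print(st['time'],st['ee_pos'],st['contact_force'])
x0,y0,x1,y1=200,145,430,285
cv2.imwrite(f'pics/c_{sys.argv[1]}.png',cv2.resize(s['image'][y0:y1,x0:x1],None,fx=3.4,fy=3.4,interpolation=cv2.INTER_CUBIC))
E
python3 w.py a 308 244
```

```text
max() iterable argument is empty
8.575 [555.61534794  80.35140316  11.31582258] [ 0.24070254  2.96915807 -0.4476543 ]
```

```bash
python3 - <<'E'
from h import *
s=snapshot('side');a=cv2.imread('pics/top_a.png')[110:290,180:440];b=s['image'][140:320,220:480]
cv2.imwrite('pics/m1.png',cv2.resize(np.vstack([a,b]),None,fx=1.66,fy=1.66,interpolation=cv2.INTER_CUBIC))
E
```

```text
(no output)
```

View pics/m1.png

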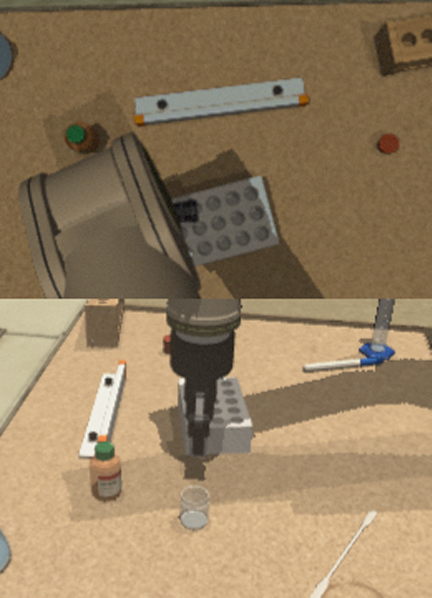

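The fingers are on the block's +y end near its front corner. The far end edge has tilted from about 16° to 12° in the image, so the block is turning the right way. I'll continue with a few more millimetres.

Call:
move_arm(translation=[[0,0.15,0],[0,0.15,0],[0,0.15,0],[0,0.15,0],[0,0,0]], roll=[0,0,0,0,0], grip=[0,0,0,0,0])

```text
time: 9.25
ee_pos: [556.7, 68.0, 11.3]
orientation: [3.138, 0.148, 0.0]
contact_force: [0.6, 1.2, -0.8]
gripper_width: -0.1
```

```bash
cat > e.py <<'E'
# -y short edge of block (visible beside the arm): lit top face / background, in top view
from h import *
import sys
s=snapshot('top');im=s['image'];cv2.imwrite(f'pics/e{sys.argv[1]}.png',im)
sat=(im.max(2).astype(int)-im.min(2)).astype(float)
def edge(s,sat,r0,r1,c0,c1):
    P=[]
    for r in range(r0,r1,2):
        d=np.diff(cv2.GaussianBlur(sat,(1,3),0)[r,c0:c1]);P.append((c0+d.argmax()+.5,r))
    W=cast(s,P,42)[:,:2].astype(np.float32);v=cv2.fitLine(W,cv2.DIST_HUBER,0,.01,.01).ravel()
    if v[0]<0:v[:2]*=-1
    n=np.array([-v[1],v[0]]);print('ang',np.degrees(np.arctan2(v[1],v[0])),'resid',np.round(np.median(np.abs((W-v[2:])@n)),2),'mid',v[2:])
edge(s,sat,*map(int,sys.argv[2:6]))
import pickle;t=pickle.load(open('s0.pkl','rb'))['top'];i=t['image']
edge(t,(i.max(2).astype(int)-i.min(2)).astype(float),220,252,325,360)
print(robot.read_state()['ee_pos'],robot.read_state()['contact_force'])
E
python3 e.py 1 222 254 330 370
```

```text
ang 10.639106 resid 0.56 mid [557.98645 -78.45657]
ang 13.385618 resid 0.6 mid [560.79065  -59.508286]
[556.72432442  67.99623954  11.30802372] [ 0.17046043  1.13520604 -0.46384616]
```

Call:
move_arm(translation=[[0,-0.75,0],[0,-0.75,0],[0,0,-1],[0,0,-1],[0,0,-1],[0,0,-1],[0,0,-1],[0,0,0]], roll=[0,0,0,0,0,0,0,0], grip=[0,0,0,0,0,0,0,0])

```text
time: 10.3
ee_pos: [555.0, 98.5, 113.6]
orientation: [-3.138, -0.149, -0.006]
contact_force: [0.4, -0.1, -0.2]
gripper_width: 0.2
```

Call:
move_arm(translation=[[-0.86,0.8,0],[-0.86,0.8,0],[-0.86,0.8,0],[-0.86,0.8,0],[-0.86,0.8,0],[-0.86,0.8,0],[-0.86,0.8,0],[0,0,0],[0,0,0],[0,0,0]], roll=[-0.06,0,0,0,0,0,0,0,0,0], grip=[85,85,85,85,85,85,85,85,85,85])

```text
time: 11.55
ee_pos: [445.7, -24.4, 111.2]
orientation: [-3.137, -0.162, -0.0]
contact_force: [-0.0, 0.3, -0.1]
gripper_width: 84.9
```

```bash
python3 w.py b 315 244; python3 - <<'E'
from h import *
s=snapshot('wrist');t=cv2.imread('pics/top_b.png')
cv2.imwrite('pics/m2.png',np.vstack([s['image'][:300],t[120:320]]))
st=robot.read_state();print(R.from_rotvec(st['orientation']).as_matrix()[:,0])
E
```

```text
[544.57531738 -13.39566803] 10.898529 (87.17173767089844, 130.56410217285156)
11.6 [445.65973392 -24.48065279 111.20487437] [ 0.29096909  0.6966898  -0.40073462]
[ 9.94678003e-01  1.03032356e-01 -5.55138747e-05]
```

View pics/m2.png

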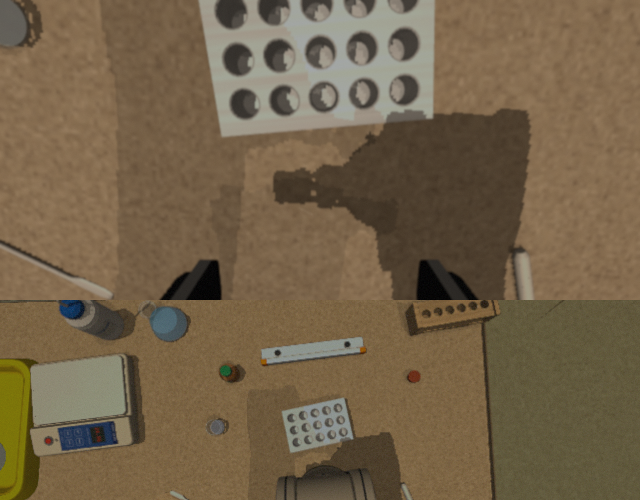

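The block now lies at (544.6,-13.4), turned 10.9°, so about 5° of turn is left. In the wrist view the open fingers at columns 190 and 440 straddle the centre of its rear side, which spans columns 221–434. I'll come down behind it and push forward. The +y fingertip will meet the corner first and turn the block square.

Call:
move_arm(translation=[[0,0,0.9],[0,0,0.9],[0,0,0.9],[0,0,0.9],[0,0,0.9],[0,0,0.7],[0,0,0.1],[0,0,0]], roll=[0.04,0,0,0,0,0,0,0], grip=[85,85,85,85,85,85,85,85])

```text
time: 12.65
ee_pos: [445.7, -25.0, 5.6]
orientation: [3.138, 0.153, 0.001]
contact_force: [-0.0, -0.7, -0.7]
gripper_width: 84.8
```

Call:
move_arm(translation=[[0.2,0,0],[0.2,0,0],[0.2,0,0],[0.2,0,0],[0.2,0,0],[0.2,0,0],[0.2,0,0],[0.2,0,0],[0.2,0,0],[0.2,0,0]], roll=[0,0,0,0,0,0,0,0,0,0], grip=[85,85,85,85,85,85,85,85,85,85])

```text
time: 13.9
ee_pos: [485.4, -21.2, 5.3]
orientation: [3.138, 0.153, -0.0]
contact_force: [0.5, -0.3, 0.6]
gripper_width: 84.8
```

Call:
move_arm(translation=[[0.2,0,0],[0.2,0,0],[0.2,0,0],[0.2,0,0],[0.2,0,0],[0,0,0]], roll=[0,0,0,0,0,0], grip=[85,85,85,85,85,85])

```text
time: 14.65
ee_pos: [504.4, -19.2, 4.9]
orientation: [3.138, 0.153, -0.003]
contact_force: [-4.0, 0.7, -0.3]
gripper_width: 85.3
```

```bash
python3 w.py c 315 230; python3 - <<'E'
from h import *
s=snapshot('wrist');t=cv2.imread('pics/top_c.png')
cv2.imwrite('pics/m3.png',np.vstack([s['image'][:300],t[120:320]]))
E
```

```text
[576.30224609 -14.08055878] 5.9191284 (51.641082763671875, 130.39956665039062)
14.7 [504.36996438 -19.24331534   4.90236575] [-3.42387799  0.93086916 -0.07247424]
```

View pics/m3.png

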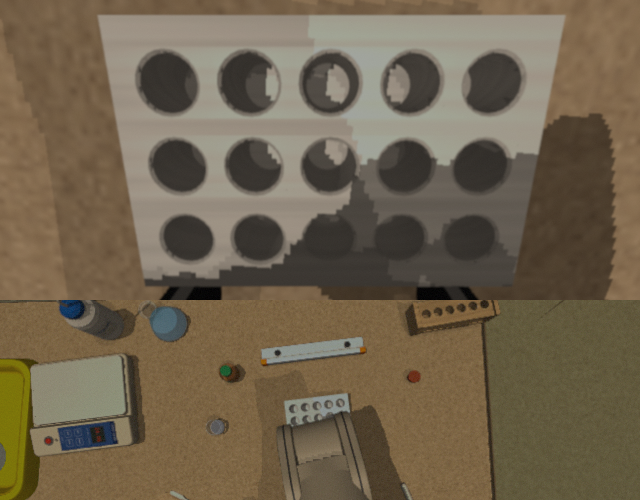

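The wrist and top views agree: the block measures 5.9° against the fence's 5.64°, with both fingertips on its rear side and about 82 mm still to go. It is square well before contact. I'll push on along the fence normal.

Call:
move_arm(translation=[[0.2,0,0],[0.2,0,0],[0.2,0,0],[0.2,0,0],[0.2,0,0],[0.2,0,0],[0.2,0,0],[0.2,0,0],[0.2,0,0],[0.2,0,0]], roll=[0,0,0,0,0,0,0,0,0,0], grip=[85,85,85,85,85,85,85,85,85,85])

```text
time: 16.0
ee_pos: [545.2, -15.3, 5.3]
orientation: [3.138, 0.153, 0.0]
contact_force: [-2.7, -1.3, -2.8]
gripper_width: 84.7
```

Call:
move_arm(translation=[[0.2,0,0],[0.2,0,0],[0.2,0,0],[0.2,0,0],[0.2,0,0],[0.1,0,0],[0.1,0,0],[0.1,0,0],[0,0,0]], roll=[0,0,0,0,0,0,0,0,0], grip=[85,85,85,85,85,85,85,85,85])

```text
time: 17.12
ee_pos: [571.2, -12.8, 5.4]
orientation: [3.138, 0.153, 0.001]
contact_force: [-2.8, -0.2, -1.4]
gripper_width: 85.0
```

```bash
python3 w.py d 318 208; python3 - <<'E'
from h import *
s=snapshot('wrist');t=cv2.imread('pics/top_d.png')
cv2.imwrite('pics/m4.png',np.vstack([s['image'][:300],cv2.resize(t[140:240,210:420],(640,305))]))
E
```

```text
max() iterable argument is empty
17.175 [571.15196996 -12.78987592   5.43846025] [-1.56102294 -0.37490707 -1.99088309]
```

View pics/m4.png

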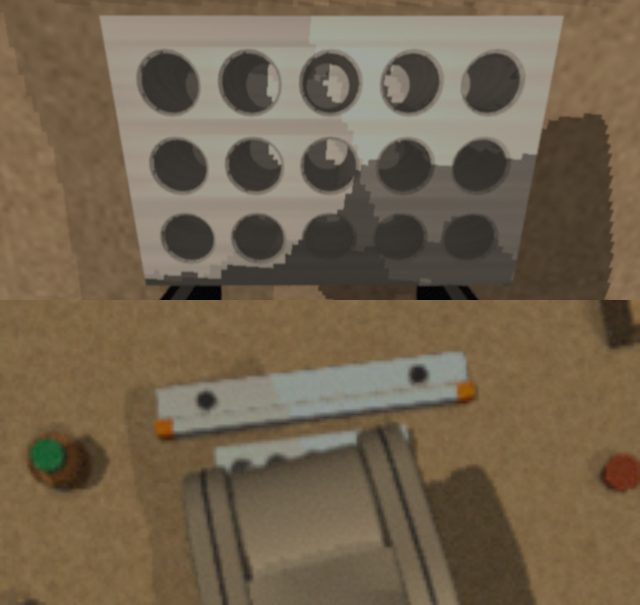

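The block's front edge is parallel to the fence with about 15 mm left, and it lies within the fence's length. I'll close the gap slowly and watch the force.

Call:
move_arm(translation=[[0.1,0,0],[0.1,0,0],[0.1,0,0],[0.1,0,0],[0.1,0,0],[0.05,0,0],[0.05,0,0],[0,0,0]], roll=[0,0,0,0,0,0,0,0], grip=[85,85,85,85,85,85,85,85])

```text
time: 18.23
ee_pos: [582.6, -11.7, 5.5]
orientation: [3.138, 0.153, -0.0]
contact_force: [-4.7, -1.1, 1.0]
gripper_width: 85.3
```

Call:
move_arm(translation=[[0.05,0,0],[0.05,0,0],[0.05,0,0],[0,0,0]], roll=[0,0,0,0], grip=[85,85,85,85])

```text
time: 18.73
ee_pos: [585.6, -11.4, 5.5]
orientation: [3.138, 0.153, -0.0]
contact_force: [-5.3, -0.7, 1.1]
gripper_width: 85.1
```

Call:
move_arm(translation=[[0.05,0,0],[0.05,0,0],[0,0,0]], roll=[0,0,0], grip=[85,85,85])

```text
time: 19.1
ee_pos: [586.6, -11.3, 5.5]
orientation: [3.137, 0.153, -0.004]
contact_force: [-11.1, -0.6, 6.7]
gripper_width: 85.1
```

Call:
move_arm(translation=[[0.05,0,0],[0.05,0,0],[0,0,0]], roll=[0,0,0], grip=[85,85,85])

```text
time: 19.48
ee_pos: [586.5, -11.3, 5.2]
orientation: [3.137, 0.153, -0.011]
contact_force: [-21.5, -2.7, 14.9]
gripper_width: 85.3
```

The hand has stopped and the force has climbed to 21 N, so the block is home. I'll back off straight, lift and look.

Call:
move_arm(translation=[[-0.1,0,0],[-0.2,0,0],[-0.5,0,0],[-1,0,0],[-1,0,0],[0,0,-1],[0,0,-1],[0,0,-1],[0,0,-1],[0,0,-1]], roll=[0,0,0,0,0,0,0,0,0,0], grip=[85,85,85,85,85,85,85,85,85,85])

```text
time: 20.72
ee_pos: [533.9, -16.4, 106.3]
orientation: [3.138, 0.153, 0.002]
contact_force: [-0.0, 0.1, -0.0]
gripper_width: 85.2
```

Call:
move_arm(translation=[[-1,0,-1],[-1,0,-1],[-1,0,-1],[-1,0,-1],[-0.5,0,-1],[0,0,0],[0,0,0]], roll=[0,0,0,0,0,0,0], grip=[85,85,85,85,85,85,85])

```text
time: 21.6
ee_pos: [444.4, -25.1, 204.7]
orientation: [3.138, 0.153, 0.0]
contact_force: [0.2, -0.1, -0.1]
gripper_width: 84.8
```

```bash
python3 - <<'E'
from h import *
s=snapshot('top');w=snapshot('wrist');im=s['image']
print(robot.read_state()['ee_pos'])
cv2.imwrite('pics/topz.png',im);cv2.imwrite('pics/wz.png',w['image'])
cv2.imwrite('pics/m5.png',np.vstack([w['image'][:300],cv2.resize(im[140:240,205:425],(640,291),interpolation=cv2.INTER_CUBIC)]))
for n,p,z in(('bottle',(226,190),70),('jar',(217,246),40),('stop',(414,196),26)):
    a=cv2.imread('pics/top0.png')[p[1]-8:p[1]+8,p[0]-8:p[0]+8]
    g=im[p[1]-14:p[1]+14,p[0]-14:p[0]+14]; r=cv2.matchTemplate(g,a,cv2.TM_CCOEFF_NORMED);print(n,cv2.minMaxLoc(r)[1::2])
E
```

```text
[444.24746101 -25.09093944 204.40136614]
bottle (0.9805083870887756, (6, 6))
jar (0.9708885550498962, (6, 6))
stop (0.9729533195495605, (6, 6))
```

View pics/m5.png

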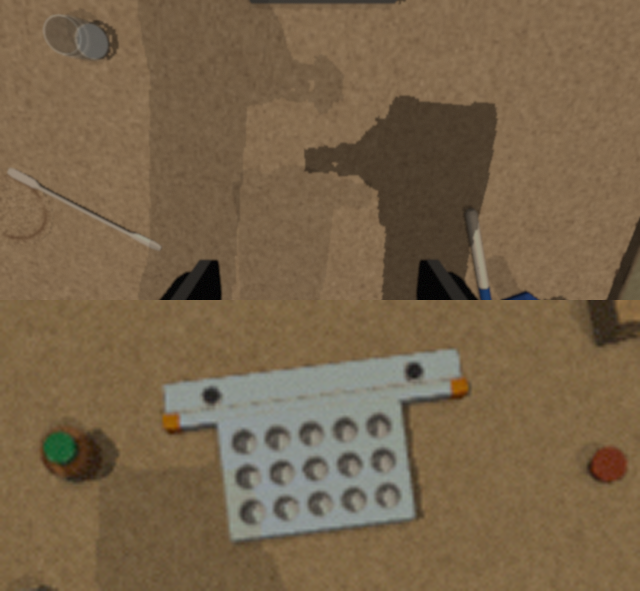

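The block sits against the fence well inside both orange ends, with no visible gap, and the other objects match their old places to the pixel. I'll check the angle with numbers.

```bash
python3 - <<'E'
from h import *
s=snapshot('top');im=s['image'];sat=cv2.GaussianBlur((im.max(2).astype(int)-im.min(2)).astype(np.float32),(3,3),0)
n=np.array([.9952,.0984]);t=np.array([-.0984,.9952])
# crop scale 640/220
k=220/640
def P2(x,y): return (205+x*k,140+(y-300)*100/291)
def fit(name,A,B,vert):
    P=[]
    for f in np.linspace(.1,.9,30):
        x,y=np.array(A)*(1-f)+np.array(B)*f
        if vert: # edge crossing along columns (rows scan)
            c=int(round(x));r=int(round(y));d=np.abs(np.diff(sat[r-5:r+6,c]));j=int(d.argmax());j=min(max(j,1),len(d)-2);q=.5*(d[j-1]-d[j+1])/(d[j-1]-2*d[j]+d[j+1]);P.append((c,r-5+j+.5+q))
        else:
            c=int(round(x));r=int(round(y));d=np.abs(np.diff(sat[r,c-5:c+6]));j=int(d.argmax());j=min(max(j,1),len(d)-2);q=.5*(d[j-1]-d[j+1])/(d[j-1]-2*d[j]+d[j+1]);P.append((c-5+j+.5+q,r))
    W=cast(s,P,42)[:,:2].astype(np.float32);v=cv2.fitLine(W,cv2.DIST_HUBER,0,.01,.01).ravel();m=W.mean(0)
    print(name,'ang',(np.degrees(np.arctan2(v[1],v[0]))-(90 if vert else 0)+90)%180-90,'n',m@n,'t',m@t)
fit('rear',P2(232,540),P2(413,517),True)
fit('left',P2(220,430),P2(232,540),False)
fit('right',P2(405,405),P2(413,517),False)
print('fence t', np.array([678.3,99.7])@t,np.array([698.3,-118.1])@t)
w=snapshot('side');cv2.imwrite('pics/side_z.png',cv2.resize(w['image'][150:270,230:400],None,fx=4.5,fy=4.5,interpolation=cv2.INTER_CUBIC))
E
```

```text
rear ang 5.61438 n 591.5366696868896 t -71.3857757446289
left ang 6.51239 n 632.5263633361816 t -5.249923999023436
right ang 3.9456635 n 633.1539815429687 t -138.59142036132812
fence t 32.47672 -186.24584
```

View pics/side_z.png

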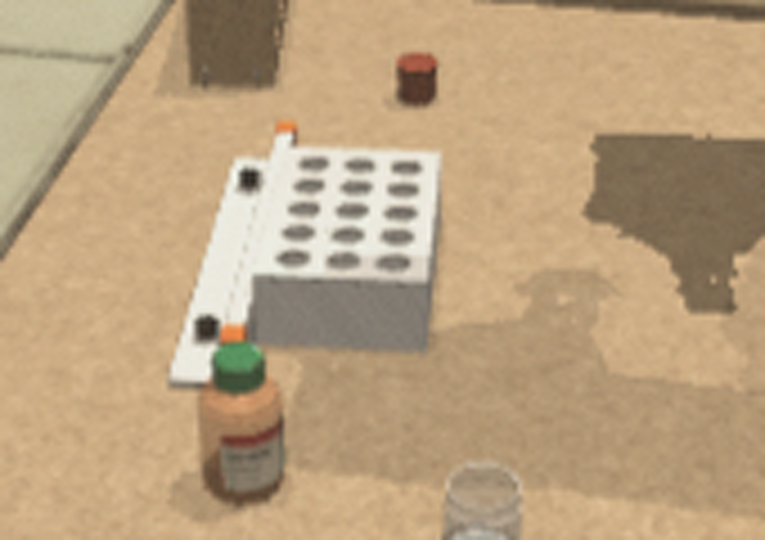

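```bash
python3 -c "
from h import *
print(robot.read_state()['time'],robot.sign_off())"
```

```text
the job is handed in; nothing more can be done
21.8 None
```

The block is pushed home against the fence with a long side facing it, and the job is handed in at 21.8 s.

**What I did:** I pushed the front corner of the block's left end (as the robot sees it) with closed fingertips, which turned it from 14.6° to 10.9° and shifted it sideways. Two spread fingertips on the rear long side then brought it to 5.9°, against the fence's 5.64°, while it was still about 80 mm away. I pushed it straight in slowly until it stopped, with the force reaching about 21 N. Then I backed off and lifted the hand clear, about 205 mm up.

**Last checks:**
- **Angle:** the rear edge measures 5.61°, so the block is parallel to the fence within the measuring error.
- **Ends:** both lie about 38 mm and 48 mm inside the fence ends.
- **Other objects:** the bottle, jar and stopper match their starting places to the pixel in the top view.

**Checks that disagreed:**
- **Distance to the fence:** the camera puts the rear side about 2.6 mm short of where it should be when touching. I put this down to camera calibration (good to about 2 mm), because the hand stopped dead as the force rose, and its position agrees with contact to within 1 mm. The seam itself was hidden, so I could not see it directly.
- **Short edges:** their fits scattered (6.5° and 3.9°), and I relied on the long edge instead.

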